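# Tighten a honey jar's lid on the bench capper with the ratchet jar lift

### The arm

A 6-joint arm with a two-finger parallel gripper is mounted at the origin on the work surface. World frame = base frame: x ahead of the robot, y to its left, z up, the work surface at z = 0. Lengths are in mm, angles in rad, forces in N, time in s.
With the tool pointing down it reaches from about 300 to 775 mm from the base axis. Payload 14.6 kg.
Tool frame: the origin (TCP) lies between the finger pads; the fingertips stand 8 mm ahead of it and the grasp point (between the pads) lies 11 mm behind it; z points along the fingers, y is the direction in which the jaws open and shut (so a half turn about z gives the same grasp; the last joint's range is limited). The gripper opens to 94 mm and grips with 3 to 60 N. Pads are 16 mm wide; open, the fingers measure 119 mm over their backs; the gripper's body (75 mm by 177 mm) begins 78 mm behind the grasp point.
Start: joints at [-1.26, 0.3, 1.521, -0, 1.321, -0.067], TCP at [202.874, -511.206, 213.446] pointing down, gripper open.
Joint ranges: [-3.03, 3.03], [-0.79, 2.21], [0.23, 2.52], [-1.04, 4.18], [0, 3.07], [-2.55, 2.55]. Speed limits (rad/s): [2.22, 2.22, 2.57, 3.14, 3.14, 3.14].

### API

Orientations are given as [roll, pitch, yaw] about the fixed x, y, z axes, in that order (R = Rz(yaw) Ry(pitch) Rx(roll)).
In Python, from cell import manip gives the robot as it stands. The module is installed in compiled form; this text tells all that it offers.
- The arm moves only by the tool send_rows, never from a script. Its argument "series" is a list that holds one entry, the list of rows, each a list of 5 numbers: the opening, from 0 (shut) to 1 (fully open), then the shift along the tool's x, y, z in mm, then the turn about the tool's z in degrees. In form: [[[gripper, dx, dy, dz, roll], ...]]. A call has 1 to 10 rows; each row is the pose to reach, as a shift and turn from the pose commanded when the call began, along the tool's axes at that moment; what a row does not reach only later rows make up. A row lasts 1/10 s, in which the tool goes at most 50 mm and 8.59 degrees, less where a joint would pass 70% of its speed; a pose out of reach is approached as far as the arm can. A call with a gripper value outside its range is refused whole. The fingers move at their own pace and stop on an object; "newtons" is the grip in N (left out, the last holds). Time passes only in rows, so rows that repeat a pose let the fingers close. It gives the time, the measured TCP pose, the force and the opening at its end, in the units of the state.
- manip.read_state(): the state, without advancing time (a new reading comes with each control period).
- manip.camera(name): name is "scene" or "top" or "wrist"; returns a dict with "img" (420x560x3 uint8, red, green, blue), "vfov" (degrees; the focal length in pixels is half the picture's height over the tangent of half this angle, whatever the lens; pixels are square), "cx", "cy" (the principal point, pixels), "pose" (4x4, takes a point from camera to world coordinates); the wrist camera has in their place "T_tool_cam" (4x4, takes a point from camera to tool coordinates, whose origin is the TCP and whose axes are the flange's). Camera axes: x right, y down, z forward; pixel columns grow to the right and rows downward; lengths in mm; the calibration is good to about 2 mm. The wrist camera is an equidistant fisheye: a pixel r from the principal point sees the ray r / f radians off the axis. A picture is of the moment at which its call begins: read the wrist's pose just before it. There is no depth.
- manip.sign_off(): hands the job in, once; it reports no verdict.
Trained networks look in a picture, given as the dict that the camera call returned (one of the last four; its "shot" number tells which), for a name from the list of things; names that differ only in an ending like _2 or _b are one class to them, and where a whole thing is asked for, a point or a joint stands for the part that bears it (a point fixed in the world has none). Each returns a list of dicts, best first, with "conf" (0 to 1); they miss things now and then, are a little off and sometimes report something else, mostly with a low value. They report only what shows in the picture. A call takes as long as a camera call. They do not tell look-alikes from the thing itself.
- manip.find_in(target, picture): "rect" ([left, top, width, height] in pixels, round what is visible of it).
- manip.silhouettes(target, picture): "pixels" (420x560 bool, what is visible of it) and "rect" ([left, top, width, height] in pixels, round what is visible of it).
The state is a dict: "clock": time; "joints": joint angles; "qd": joint speeds; "effort": joint torques, N m; "eef_pos": TCP position; "eef_rot": TCP orientation; "wrist_force": force on the tool from outside, world axes, zero at the start; "moment": the same for the moment, N m; "finger_gap": finger opening in mm.
Only numpy, scipy, OpenCV 4.12 (cv2) and the standard library are available. Lean on these libraries where they do the work, as an engineer would, in place of code of your own. Each camera call takes 0.05 s, during which the arm holds its last target. There are 200 camera calls.

### The job

The jar on the capper's lift has its lid on finger-tight: by the lift's black T-grip, ratchet it up click by click until the lid has pushed the sprung chuck up by about one click, and leave it standing there on the pawl. Then run the chuck by holding the red switch over to the green side for a good second and let it spring back; do not run it backwards. Finally press the red pawl tab and keep it down until the lift has sunk all the way to its stop with the jar standing in its nest, then let the pawl go; leave everything else on the bench where it is.

Things in the scene. Friction and masses are not known exactly. Their poses are not given: they have to be found in the camera images.
- capper: bench-top lid capper, fixed. Origin on the bench under the jar's axis; x points away from its front, y to its left as seen from the front, z up. Grey base plate: x -50 to 50, y -165 to 190, 12 mm thick. At y = 130 two aluminium cheeks (41 mm over both in x, 115 mm tall) guide the lift's rail; a damper stands 34 mm behind the rail
- column (a point): foot of the steel column (36 mm thick, 347 mm tall), at capper y = -115. It carries the green head: capper x -36 to 36, y -210 to 35, top 275 to 360 mm above the bench; it hangs over the jar, and below it the chuck, 82 mm across. The head is clamped at a height that differs each time by up to 30 mm and is not reported: the clicks needed (three to seven) must be felt or seen
- lift_grip (a point): centre of the black T-grip on top of the lift's rail: a round bar 20 mm thick, 80 mm long, along the capper's x, at capper x = 0, y = 130; 158 mm above the bench with the lift down. A 12 mm neck below it leaves 38 mm free above the rail
- lift (a joint): height of the lift above its bottom stop, m, 0 to 0.076. Teeth every 10 mm: going up it clicks past the sprung pawl, which then holds it at about 0.010, 0.020 ... 0.070; let go, it sinks back to the last tooth passed
- lift_rail (a point): lower end of the toothed rail, capper y = 130. Rail, table and jar weigh about 8 N; a tooth adds about 4 N while it passes the pawl, sliding friction 1.5 N, the damper 70 N per m/s, so that with the pawl lifted the lift sinks at about 90 mm/s of its own weight
- chuck (a joint): how far the lid has pushed the sprung chuck up, m: 0 hanging free, 0.026 at its hard stop. About 3.5 N to begin, then 0.2 N per mm. About one click is right: 0.003 to 0.017 with the lift standing on the pawl; beyond 0.023 the jar would be crushed. The chuck's spinning is not simulated
- jar: honey jar, amber with a paper band and gold lid, 67 mm across, 88 mm tall, about 0.37 kg, loose in the round nest of the lift's table (rim 6 mm high, floor 30 mm above the bench with the lift down), on the capper's axis. Origin under its middle
- pawl_tab (a point): middle of the top of the pawl's red thumb tab, 30 mm (x) by 28 mm (y), at capper x = 0, y = 225, 64 mm above the bench at rest. Pressed down, it turns the pawl about a pin (along the capper's x, 73 mm nearer the rail, 14 mm lower) and takes the pawl's tip out of the teeth. Moves with the pawl
- pawl (a joint): angle of the pawl, rad: 0 home in the teeth, 0.38 at its stop. Its tip clears the teeth at 0.12 (tab about 9 mm down); 0.2 to 0.3 (tab 15 to 22 mm down) is safe. The tab takes 2 to 4 N against its spring, up to 8 N while the pawl carries the load
- switchbox: grey switch box fixed to the bench, 58 mm (x) by 90 mm (y) by 44 mm tall, origin under its middle; green dot on its top on the +y side, black dot on the -y side. It stands either in front of the capper's column or left of the capper
- toggle_tip (a point): top of the switch's lever, 94 mm above the bench when centred: a steel stem 9 mm thick with a red ball 13 mm across at its end; it pivots 44 mm above the bench, in the box's middle. Moves with the lever
- toggle (a joint): angle of the switch's lever, rad: 0 centred, +0.45 hard over to the green dot (+y of the box), -0.45 to the black dot. It springs back by itself (0.25 N m per rad, about 2.5 N at the ball hard over); it makes contact beyond 0.25
- dipper_pot: white ceramic pot, 72 mm across and 85 mm tall, with wooden honey dippers up to about 165 mm; loose; origin under its middle
- dark_jar: dark honey jar with gold lid, 67 mm across, 88 mm tall, loose bystander; origin under its middle
- tall_jar: larger honey jar, 76 mm across, 118 mm tall, loose bystander; origin under its middle
- lid_stack: stack of four gold jar lids, 63 mm across, 50 mm tall, loose bystander; origin under its middle
- syrup_bottle: dark syrup bottle with blue cap, 68 mm across, 235 mm tall, loose bystander; origin under its middle
- label_roll: roll of blank labels standing on its side face, 76 mm across, 45 mm tall, loose bystander; origin under its middle
- lid_key: lid key lying flat: wooden handle and steel blade, 145 mm long along its x, 14 mm tall, loose bystander; origin under its middle
Not all that is in view belongs to the job. What is shaped like the jar but blue is not meant.

How it is judged:
By the outcome, as a careful person would: the job done as asked, in the order asked, and still so for the second after the job is handed in, with the robot touching nothing.
It also fails if it takes over 67 s, if anything falls off the work surface, if the arm or the gripper's body presses on something with over 40 N, if the wrist force passes 120 N, or if a joint passes its speed limit or range.

## Working session

There is one attempt and no reset: what is moved stays moved. The work goes in short steps, Python scripts to look and compute and a tool call to move; the robot and the scene stay as the last step left them, time stands still between calls to the robot, and variables do not carry over. Pictures are saved under pics/ and viewed, about 8 in all and at most 12, crops included, and the job is handed in when it is done.

Besides the shell and the picture viewer there is one more tool, called after "Request:" in YAML: its name, and indented under it one key for each argument. send_rows: Moves the arm, as the interface text tells. Its arguments: {"type":"object","properties":{"series":{"type":"array"},"newtons":{"type":"number"}},"required":["series"]}

```bash
mkdir -p pics
cat > h.py <<'E'
import numpy as np, cv2
from cell import manip
from scipy.spatial.transform import Rotation as R
def save(c,n): cv2.imwrite('pics/'+n+'.png',cv2.cvtColor(c['img'],cv2.COLOR_RGB2BGR))
def foc(c): return c['img'].shape[0]/2/np.tan(np.radians(c['vfov'])/2)
def proj(c,P):
    T=np.linalg.inv(c['pose']); p=np.atleast_2d(P)@T[:3,:3].T+T[:3,3]
    return p[:,:2]/p[:,2:]*foc(c)+[c['cx'],c['cy']]
def ray(c,uv):
    d=np.array([(uv[0]-c['cx'])/foc(c),(uv[1]-c['cy'])/foc(c),1]); d=c['pose'][:3,:3]@d
    return c['pose'][:3,3],d
def atz(c,uv,z):
    o,d=ray(c,uv); return o+d*(z-o[2])/d[2]
E
python3 - <<'E'
from h import *
print(manip.read_state())
for n in('scene','top'):
    c=manip.camera(n); save(c,n+'0'); print(n,c['vfov'],c['cx'],c['cy'],c['pose'].round(2).tolist())
    for t in ['capper','lift_grip','pawl_tab','switchbox','toggle_tip','jar','column','lift_rail','dipper_pot','syrup_bottle','tall_jar','dark_jar','lid_stack','label_roll','lid_key']:
        print(t,[([round(float(v)) for v in d['rect']],round(float(d['conf']),2)) for d in manip.find_in(t,c)][:3])
E
```

```text
{'clock': 0.0, 'joints': array([-1.25962119e+00,  3.00432974e-01,  1.52158255e+00, -1.91910409e-05,
        1.32070883e+00, -6.66231632e-02]), 'qd': array([ 0.00123892, -0.00205686,  0.00053261,  0.00132742,  0.00053559,
       -0.00070171]), 'effort': array([ 1.69687395e-03, -5.31803834e+01, -3.52737021e+01,  7.08409259e-02,
        2.43463519e-02, -9.50713343e-05]), 'eef_pos': array([ 202.7832782 , -510.97600529,  212.90662162]), 'eef_rot': array([-3.14046223e+00, -5.67942276e-05,  3.77803025e-01]), 'wrist_force': array([-0.50223828, -0.06850039,  0.42243503]), 'moment': array([-0.03817582, -0.00847435,  0.01061981]), 'finger_gap': 93.99807112437398}
scene 45.17772955382369 277.5566740958292 217.66997396404764 [[-0.65, 0.65, -0.41, 1096.95], [0.76, 0.55, -0.34, 446.33], [0.0, -0.53, -0.85, 1245.37], [0.0, 0.0, 0.0, 1.0]]
capper [([202, 138, 127, 162], 0.85)]
lift_grip [([242, 235, 70, 37], 0.65), ([354, 234, 28, 30], 0.23)]
pawl_tab [([298, 262, 36, 30], 0.6), ([244, 200, 31, 33], 0.48), ([246, 231, 64, 40], 0.18)]
switchbox [([267, 178, 29, 26], 0.56)]
toggle_tip []
jar [([247, 22
[... 607 characters left out ...]
0, 0.0, 1.0]]
capper [([193, 160, 181, 53], 0.61)]
lift_grip [([233, 166, 74, 43], 0.72)]
pawl_tab [([193, 182, 40, 15], 0.84)]
switchbox [([307, 241, 41, 34], 0.63), ([282, 192, 27, 11], 0.49)]
toggle_tip [([182, 250, 34, 31], 0.46)]
jar [([369, 266, 37, 35], 0.86), ([172, 135, 30, 29], 0.66), ([420, 137, 55, 41], 0.48)]
column [([193, 163, 181, 51], 0.75)]
lift_rail [([229, 168, 77, 40], 0.57)]
dipper_pot [([96, 230, 48, 29], 0.55)]
syrup_bottle [([422, 136, 48, 41], 0.67)]
tall_jar [([327, 104, 43, 42], 0.62)]
dark_jar [([267, 119, 29, 32], 0.57)]
lid_stack [([243, 246, 29, 23], 0.89)]
label_roll [([181, 251, 32, 30], 0.84), ([400, 238, 54, 24], 0.39)]
lid_key [([396, 239, 55, 22], 0.67)]
```

```bash
ls pics
```

```text
scene0.png
top0.png
```

```bash
cd pics
python3 - <<'E'
import cv2,numpy as np
a=cv2.imread('scene0.png')[120:350,120:440]; b=cv2.imread('top0.png')[90:310,80:490]
a=cv2.resize(a,None,fx=2.5,fy=2.5,interpolation=2); b=cv2.resize(b,None,fx=1.95,fy=1.95,interpolation=2)
cv2.imwrite('s0c.png',a); cv2.imwrite('t0c.png',b)
E
```

```text
(no output)
```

View pics/s0c.png

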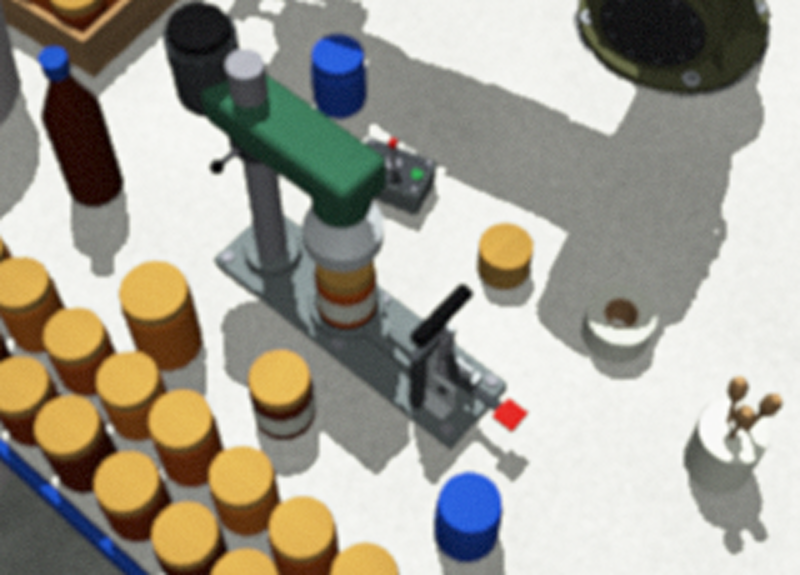

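View pics/t0c.png

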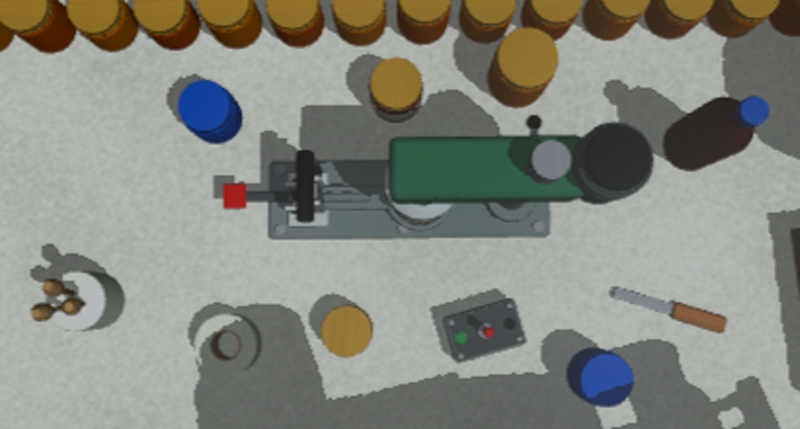

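Scene crop: capper in the middle with its black T-grip at ~(441,315) in the crop, the red tab at (510,415), and the switch with its red ball at (392,143) in front of the column. Top crop: grip at (305,186), tab at (234,196), toggle ball at (489,332), green dot at (461,338).
Possible mix-ups:
- **Red parts:** tab (top crop 234,196) and toggle ball (489,332).
- **Black bars:** T-grip (305,186), the clamp lever on the column (534,122) and the motor cap (615,160).
- **Jars:** the jar in the nest, the dark jar (396,85), the two blue ones (210,110 and 600,377) and the crate jars.

By the description I choose the grip at (305,186), the tab at (234,196) and the switch ball at (489,332).

Run:
```python
from h import *
from scipy.optimize import least_squares
cs={n:manip.camera(n) for n in('scene','top')}
def blobs(c,f):
    im=c['img'].astype(int); m=f(im[...,0],im[...,1],im[...,2]).astype(np.uint8)
    n,l,s,ce=cv2.connectedComponentsWithStats(m); return [(s[i,4],ce[i].round(1)) for i in range(1,n) if s[i,4]>=3]
for n,c in cs.items():
    print(n,'red',blobs(c,lambda r,g,b:(r>120)&(g<75)&(b<75)))
    print(n,'green',[x for x in blobs(c,lambda r,g,b:(g>140)&(r<110)&(b<120))])
c=cs['top']
f=lambda u,v:(80+u/1.95,90+v/1.95)
print('grip top',atz(c,f(305,186),163)); 
for e in((305,151),(305,220)): print('end',atz(c,f(*e),160))
print('tab',atz(c,f(234,196),64)); print('ball',atz(c,f(489,332),90))
print('gd',atz(c,f(461,338),44),'bd',atz(c,f(510,324),44))
print('base front',atz(c,f(269,238),12),atz(c,f(549,237),12))
for nm,u,v,z in(('lidstack',346,331,50),('pot',88,300,85),('blue',600,380,88),('key',670,310,7),('dark',396,85,88)): print(nm,atz(c,f(u,v),z))
```

```text
scene red [(np.int32(3), array([138. ,  21.3])), (np.int32(3), array([135. ,  24.3])), (np.int32(54), array([140. ,  33.6])), (np.int32(10), array([124.5,  31.8])), (np.int32(8), array([173.5,  30.6])), (np.int32(9), array([156.7,  31.3])), (np.int32(4), array([136.8,  36.2])), (np.int32(14), array([163.4,  36.5])), (np.int32(4), array([125.2,  40.2])), (np.int32(3), array([148.3,  39. ])), (np.int32(8), array([145.6,  43.6])), (np.int32(6), array([276.5, 177. ])), (np.int32(930), array([ 12.5, 219.9])), (np.int32(81), array([323.1, 285.4]))]
scene green [(np.int32(10), array([286.2, 189. ])), (np.int32(138), array([522.8, 336.5]))]
top red [(np.int32(4), array([ 71.5, 106.2])), (np.int32(135), array([199.7, 190.3])), (np.int32(13), array([330.6, 260.4]))]
top green []
grip top [607.70355854  99.29800514 163.        ]
end [647.32242082  98.99878736 160.        ]
end [570.11736328 100.14906855 160.        ]
tab [608.87019553 194.90489555  64.        ]
ball [ 439.2240574  -106.63859923   90.        ]
gd [430.87470611 -76.55612086  44.        ] bd [ 446.46493962 -136.77774948   44.        ]
base front [560.15469223 160.06633204  12.        ] [ 553.39542968 -193.1152269    12.        ]
lidstack [442.7567759   63.00360585  50.        ]
pot [487.27976515 364.55621179  85.        ]
blue [ 380.45686559 -234.8613196    88.        ]
key [ 458.18189352 -343.03377879    7.        ]
dark [735.54221703  -4.32769581  88.        ]
```

Request:
send_rows:
  series:
    - [[1,35,-36,-10,-6.7],[1,70,-72,-20,-13.4],[1,105,-108,-30,-20.1],[1,140,-144,-40,-26.8],[1,175,-180,-50,-33.5],[1,210,-216,-60,-40.2],[1,245,-252,-70,-46.9],[1,280,-288,-70,-53.6],[1,315,-324,-70,-60.3],[1,350,-360,-70,-67]]

```text
clock: 2.7
eef_pos: [392.3, -53.6, 283.9]
eef_rot: [3.14, 0.0, 1.552]
wrist_force: [0.9, -1.6, 0.3]
finger_gap: 94.5
```

Request:
send_rows:
  series:
    - [[1,50,0,0,0],[1,100,10,0,0],[1,145,50,0,0],[1,154,95,10,0],[1,154,140,20,0],[1,154,180,30,0],[1,154,215,40,0],[1,154,215,40,0],[1,154,215,40,0]]

```text
clock: 3.6
eef_pos: [610.4, 93.2, 242.6]
eef_rot: [-3.14, 0.0, 1.547]
wrist_force: [-0.1, 0.7, -0.2]
finger_gap: 93.9
```

Run:
```python
from h import *
s=manip.read_state(); print(s['eef_pos'],s['eef_rot'],s['wrist_force'])
c=manip.camera('wrist'); save(c,'w1'); print(c['vfov'],c['cx'],c['cy'],c['T_tool_cam'].round(3).tolist())
for t in('lift_grip','pawl_tab'):
  for d in manip.silhouettes(t,c)[:2]: print(t,d['conf'],d['rect'],np.argwhere(d['pixels']).mean(0)[::-1])
```

```text
[610.4297843   93.15771994 242.63079551] [-3.14005552e+00  1.26349994e-04  1.54696612e+00] [-0.10823485  0.69851513 -0.2199468 ]
65.70646984690485 280.3731507634784 207.79442380162487 [[0.001, -0.958, -0.286, 83.721], [1.0, 0.001, 0.0, -0.085], [0.0, -0.286, 0.958, -171.51], [0.0, 0.0, 0.0, 1.0]]
lift_grip 0.86 [228.3, 168.1, 100.0, 118.0] [281.03551402 217.36775701]
pawl_tab 0.57 [264.0, 83.4, 28.7, 94.9] [277.89624573 122.01569966]
```

View pics/w1.png

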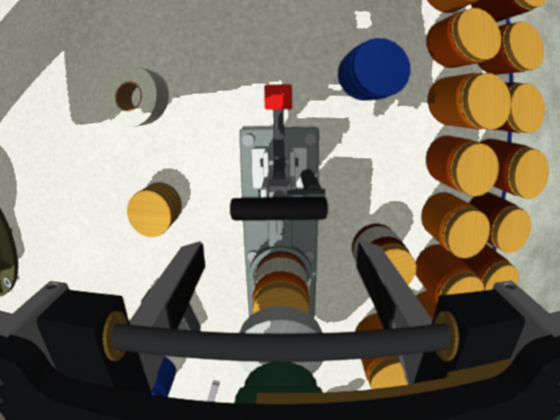

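The wrist picture is clear: black T-grip bar from (232,209) to (327,208), red tab at (278,97), jar and chuck below. The jaws open along the bar, as planned.

```bash
cat >> h.py <<'E'
def watz(c,s,uv,z):
    f=foc(c); d=np.array([uv[0]-c['cx'],uv[1]-c['cy']]); r=np.hypot(*d); th=r/f
    v=np.array([*(d/max(r,1e-9)*np.sin(th)),np.cos(th)]); T=c['T_tool_cam']; Q=R.from_euler('xyz',s['eef_rot']).as_matrix()
    o=Q@T[:3,3]+s['eef_pos']; v=Q@T[:3,:3]@v; return o+v*(z-o[2])/v[2]
E
python3 - <<'E'
from h import *
s=manip.read_state(); c=manip.camera('wrist')
for n,uv,z in(('gripL',(231,209),158),('gripR',(327.5,208),158),('grip',(279.3,208.3),158),('tab',(278,97),64),('baseL',(240,127),12),('baseR',(319,127),12)): print(n,watz(c,s,uv,z).round(1))
E
```

```text
gripL [569. 100. 158.]
gripR [649.6  99.  158. ]
grip [609.4  99.7 158. ]
tab [610.1 195.1  64. ]
baseL [562. 162.  12.]
baseR [659.7 159.8  12. ]
```

Request:
send_rows:
  series:
    - [[1,6.5,-1,20,0],[1,6.5,-1,50,0],[1,6.5,-1,75,0],[1,6.5,-1,95,0],[1,6.5,-1,95,0],[1,6.5,-1,95,0]]

```text
clock: 4.4
eef_pos: [609.8, 99.8, 149.9]
eef_rot: [3.14, -0.0, 1.547]
wrist_force: [0.7, -0.4, 0.9]
finger_gap: 94.1
```

Request:
send_rows:
  series:
    - [[0.82,0,0,0,0],[0.8,0,0,0,0],[0.7,0,0,0,0],[0.7,0,0,0,0],[0.7,0,0,0,0]]
  newtons: 20

```text
clock: 4.9
eef_pos: [609.0, 99.9, 149.8]
eef_rot: [-3.14, -0.0, 1.548]
wrist_force: [-12.2, 0.1, 8.7]
finger_gap: 79.8
```

Request:
send_rows:
  series:
    - [[0.5,0,0,0,0],[0.5,0,0,0,0],[0.5,0,0,0,0]]
  newtons: 55

```text
clock: 5.2
eef_pos: [609.0, 99.9, 149.8]
eef_rot: [-3.14, -0.0, 1.548]
wrist_force: [-11.5, -0.2, 9.0]
finger_gap: 79.9
```

Request:
send_rows:
  series:
    - [[0.5,0,-0.5,-2,0],[0.5,0,-1,-5,0],[0.5,0,-1,-8,0],[0.5,0,-1,-11,0],[0.5,0,-1,-13,0],[0.5,0,-1,-13,0]]

```text
clock: 5.8
eef_pos: [608.7, 99.8, 161.5]
eef_rot: [-3.141, -0.0, 1.547]
wrist_force: [3.4, 0.8, -8.1]
finger_gap: 79.7
```

Run:
```python
from h import *
s=manip.read_state(); print(s['eef_pos'],s['wrist_force'],s['clock'])
c=manip.camera('scene'); save(c,'s1'); c2=manip.camera('wrist'); save(c2,'w2')
a=c['img'][180:300,230:340]; a=cv2.resize(a,None,fx=4,fy=4,interpolation=2); b=cv2.resize(c2['img'][180:400,190:370],None,fx=2.1,fy=2.182,interpolation=2)
cv2.imwrite('pics/m1.png',cv2.cvtColor(np.hstack([a,b[:480]]),cv2.COLOR_RGB2BGR)); print(a.shape,b.shape)
```

```text
[608.72635003  99.82636783 161.48444252] [ 3.38240763  0.84808341 -8.06580898] 5.8
(480, 440, 3) (480, 378, 3)
```

View pics/m1.png

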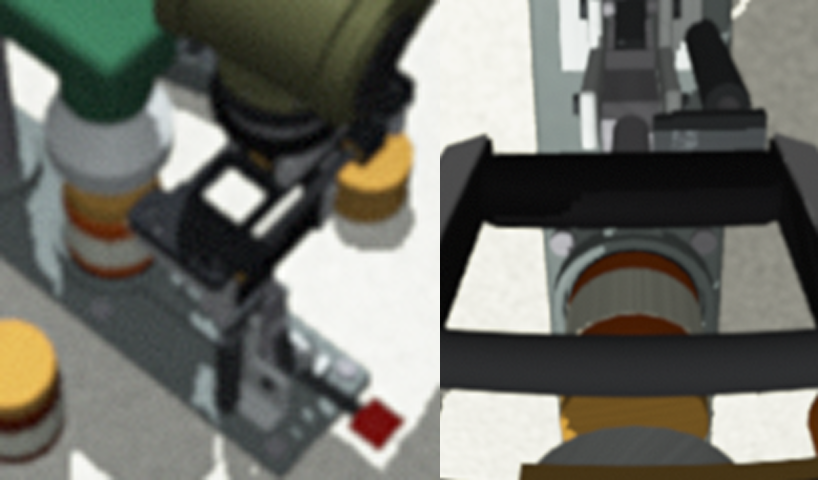

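Request:
send_rows:
  series:
    - [[0.5,0,0.3,-3,0],[0.5,0,0.3,-6,0],[0.5,0,0.3,-9,0],[0.5,0,0.3,-10,0],[0.5,0,0.3,-10,0]]

```text
clock: 6.4
eef_pos: [608.8, 99.8, 171.9]
eef_rot: [-3.141, -0.0, 1.547]
wrist_force: [-2.2, 0.3, -6.7]
finger_gap: 79.6
```

Request:
send_rows:
  series:
    - [[0.5,0,0,-2,0],[0.5,0,0,-5,0],[0.5,0,0,-5,0]]

```text
clock: 6.7
eef_pos: [608.8, 99.8, 176.5]
eef_rot: [-3.141, -0.0, 1.547]
wrist_force: [-2.8, 1.3, -12.3]
finger_gap: 79.5
```

Request:
send_rows:
  series:
    - [[0.5,0,0,-2,0],[0.5,0,0,-5,0],[0.5,0,0,-5,0]]

```text
clock: 7.0
eef_pos: [608.9, 99.8, 182.2]
eef_rot: [-3.141, -0.0, 1.547]
wrist_force: [-5.0, 0.7, -7.2]
finger_gap: 79.6
```

Request:
send_rows:
  series:
    - [[0.5,0,0,-2,0],[0.5,0,0,-5,0],[0.5,0,0,-5,0]]

```text
clock: 7.3
eef_pos: [608.9, 99.8, 186.7]
eef_rot: [-3.141, 0.0, 1.547]
wrist_force: [-5.7, 1.8, -11.8]
finger_gap: 79.4
```

Request:
send_rows:
  series:
    - [[0.5,0,0,-2,0],[0.5,0,0,-5,0],[0.5,0,0,-5,0]]

```text
clock: 7.6
eef_pos: [608.9, 99.8, 192.3]
eef_rot: [-3.141, -0.0, 1.547]
wrist_force: [-6.9, 1.8, -8.6]
finger_gap: 79.8
```

Request:
send_rows:
  series:
    - [[0.5,0,0,0,0],[0.5,0,0,-2,0],[0.5,0,0,-3,0],[0.5,0,0,-3,0]]

```text
clock: 8.0
eef_pos: [608.9, 99.8, 194.6]
eef_rot: [-3.141, -0.0, 1.547]
wrist_force: [-5.4, 2.4, -13.0]
finger_gap: 79.3
```

Request:
send_rows:
  series:
    - [[0.5,0,0,-1,0],[0.5,0,0,-2,0],[0.5,0,0,-2,0]]

```text
clock: 8.3
eef_pos: [608.9, 99.8, 196.5]
eef_rot: [-3.141, 0.0, 1.547]
wrist_force: [-5.9, 1.8, -14.9]
finger_gap: 79.7
```

Request:
send_rows:
  series:
    - [[0.5,0,0,-2,0],[0.5,0,0,-5,0],[0.5,0,0,-5,0],[0.5,0,0,-5,0]]

```text
clock: 8.7
eef_pos: [608.9, 99.8, 202.4]
eef_rot: [3.142, -0.0, 1.547]
wrist_force: [-7.1, 2.0, -8.6]
finger_gap: 79.7
```

```bash
cat > look.py <<'E'
from h import *
import sys
n=sys.argv[1]; s=manip.read_state(); print(s['eef_pos'],s['wrist_force'],s['clock'])
a=manip.camera('scene'); save(a,'s_'+n); w=manip.camera('wrist'); save(w,'w_'+n)
cr=lambda im:cv2.resize(im[180:260,230:280],(300,480),interpolation=2)
o=cv2.cvtColor(cv2.imread('pics/'+sys.argv[2]+'.png'),cv2.COLOR_BGR2RGB)
im=np.hstack([cr(o),cr(a['img'])]) if len(sys.argv)<4 else cr(a['img'])
wc=cv2.resize(w['img'][270:390,240:320],None,fx=2.5,fy=4,interpolation=2)
cv2.imwrite('pics/m_'+n+'.png',cv2.cvtColor(np.hstack([im,wc]),cv2.COLOR_RGB2BGR))
E
python3 look.py 50 scene0
```

```text
[608.88961499  99.82050522 202.36690539] [-7.14303775  2.04601608 -8.61364153] 8.7
```

View pics/m_50.png

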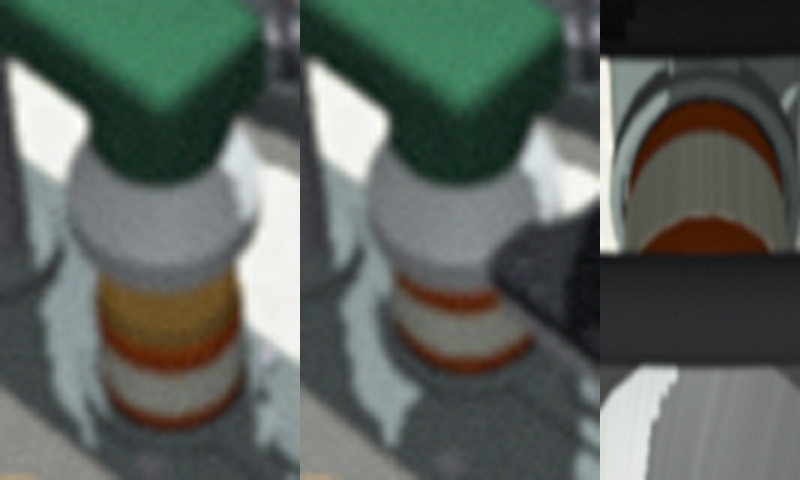

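Left (start) and middle (now): the chuck's rim is at the same height (~285 in the crop), so the chuck has not moved yet. The jar is up about 50 mm, with its lid inside the chuck's bell.

Request:
send_rows:
  series:
    - [[0.5,0,0.5,-2,0],[0.5,0,0.5,-3,0],[0.5,0,0.5,-3,0]]

```text
clock: 9.1
eef_pos: [609.0, 99.8, 204.6]
eef_rot: [-3.14, 0.0, 1.547]
wrist_force: [-11.1, 0.8, -13.2]
finger_gap: 79.5
```

Request:
send_rows:
  series:
    - [[0.5,0,0,-2,0],[0.5,0,0,-3,0],[0.5,0,0,-3,0]]

```text
clock: 9.4
eef_pos: [609.0, 99.8, 207.1]
eef_rot: [-3.14, 0.0, 1.547]
wrist_force: [-10.0, 1.4, -16.5]
finger_gap: 79.5
```

Request:
send_rows:
  series:
    - [[0.5,0,0,-2,0],[0.5,0,0,-4,0],[0.5,0,0,-4,0],[0.5,0,0,-4,0]]

```text
clock: 9.8
eef_pos: [609.0, 99.8, 211.8]
eef_rot: [-3.14, 0.0, 1.547]
wrist_force: [-12.2, 1.6, -12.5]
finger_gap: 79.2
```

```bash
cat > chuck.py <<'E'
from h import *
from scipy.ndimage import shift as sh
from scipy.optimize import minimize_scalar
ref=cv2.cvtColor(cv2.imread('pics/s_50.png'),cv2.COLOR_BGR2RGB).astype(float)
im=np.mean([manip.camera('scene')['img'].astype(float) for _ in range(4)],0)
c=manip.camera('scene'); p=proj(c,[[636,-1,170],[636,-1,180]]); print('px per 10mm',p[1]-p[0],p[0])
cv2.imwrite('pics/s_now.png',im[...,::-1])
x0,x1=247,262
for n,(a,b) in dict(head=(205,216),rim=(220,232),both=(214,230)).items():
    for k in range(0,40,4):
        pass
    e=[]
    ds=np.arange(-8,2.1,.25)
    for d in ds:
        s=sh(ref,(d,0,0),order=1,mode='nearest'); e.append(np.mean((s[a-4:b,x0:x1]-im[a-4:b,x0:x1])**2))
    i=int(np.argmin(e)); print(n,ds[i],round(e[i],1),[round(v) for v in e[20:36:2]])
print('cols at',x0+7); m=lambda a:a[200:250,251:260].mean(1).round().astype(int)
for v in range(8,45): print(200+v,m(ref)[v].tolist(),m(im)[v].tolist())
E
python3 chuck.py
```

```text
px per 10mm [-0.11293676 -2.07981815] [258.03672633 227.97777516]
head 0.0 7.0 [1220, 877, 627, 353, 173, 42, 7, 59]
rim -1.5 33.8 [404, 195, 85, 34, 81, 178, 365, 474]
both -0.75 81.9 [488, 323, 232, 133, 103, 83, 149, 244]
cols at 254
208 [21, 45, 32] [22, 45, 33]
209 [27, 48, 37] [28, 48, 38]
210 [56, 70, 64] [57, 71, 65]
211 [95, 104, 103] [98, 106, 105]
212 [121, 127, 128] [122, 128, 129]
213 [128, 133, 135] [129, 134, 136]
214 [128, 133, 135] [130, 135, 137]
215 [130, 135, 137] [131, 136, 138]
216 [131, 136, 138] [131, 136, 138]
217 [130, 136, 137] [132, 137, 139]
218 [132, 137, 138] [133, 138, 139]
219 [133, 138, 140] [133, 139, 140]
220 [133, 138, 139] [135, 140, 141]
221 [134, 139, 141] [134, 139, 141]
222 [135, 140, 142] [124, 129, 130]
223 [125, 131, 132] [106, 111, 112]
224 [107, 112, 113] [95, 99, 101]
225 [94, 100, 101] [94, 98, 99]
226 [94, 99, 99] [95, 92, 91]
227 [96, 94, 93] [92, 71, 62]
228 [96, 76, 66] [89, 50, 32]
229 [92, 50, 32] [90, 52, 32]
230 [88, 40, 16] [100, 80, 66]
231 [91, 56, 38] [109, 105, 96]
232 [103, 88, 74] [111, 114, 106]
233 [111, 109, 98] [112, 116, 108]
234 [113, 116, 108] [112, 115, 107]
235 [112, 115, 107] [112, 114, 106]
236 [112, 115, 106] [107, 102, 92]
237 [109, 111, 102] [96, 74, 60]
238 [105, 97, 87] [83, 46, 27]
239 [92, 66, 51] [70, 37, 23]
240 [78, 41, 23] [60, 50, 46]
241 [66, 39, 26] [61, 66, 65]
242 [59, 54, 51] [63, 70, 70]
243 [62, 67, 67] [65, 71, 72]
244 [60, 66, 67] [71, 78, 78][ WARN:0@8.966] global loadsave.cpp:1063 imwrite_ Unsupported depth image for selected encoder is fallbacked to CV_8U.
```

Chuck rim shifted ~1.0 px (~4.8 mm) at lift ≈ 62. So contact is at ≈ 57, and the 60 mm tooth would leave under 3 mm. One more click gives about 13 mm.

Request:
send_rows:
  series:
    - [[0.5,0,-0.8,-2,0],[0.5,0,-0.8,-4,0],[0.5,0,-0.8,-6,0],[0.5,0,-0.8,-8,0],[0.5,0,-0.8,-10,0],[0.5,0,-0.8,-10,0],[0.5,0,-0.8,-10,0]]

```text
clock: 10.75
eef_pos: [608.8, 99.8, 222.1]
eef_rot: [3.141, -0.0, 1.547]
wrist_force: [-1.9, 1.6, -11.6]
finger_gap: 79.7
```

Request:
send_rows:
  series:
    - [[0.5,0,0,1,0],[0.5,0,0,2,0],[0.5,0,0,2.5,0],[0.5,0,0,2.5,0]]

```text
clock: 11.15
eef_pos: [608.8, 99.8, 219.6]
eef_rot: [3.141, -0.0, 1.547]
wrist_force: [-4.3, 1.3, -4.6]
finger_gap: 79.5
```

```bash
sed -i '/^for n,(a,b)/,/print(n,ds/d' chuck.py; python3 chuck.py 2>/dev/null
```

```text
px per 10mm [-0.11293676 -2.07981815] [258.03672633 227.97777516]
cols at 254
208 [21, 45, 32] [21, 45, 33]
209 [27, 48, 37] [27, 48, 38]
210 [56, 70, 64] [57, 71, 65]
211 [95, 104, 103] [99, 108, 106]
212 [121, 127, 128] [124, 130, 131]
213 [128, 133, 135] [130, 136, 137]
214 [128, 133, 135] [132, 137, 138]
215 [130, 135, 137] [132, 137, 139]
216 [131, 136, 138] [132, 138, 139]
217 [130, 136, 137] [133, 138, 140]
218 [132, 137, 138] [134, 139, 141]
219 [133, 138, 140] [135, 141, 142]
220 [133, 138, 139] [128, 133, 134]
221 [134, 139, 141] [111, 115, 117]
222 [135, 140, 142] [97, 102, 103]
223 [125, 131, 132] [94, 99, 100]
224 [107, 112, 113] [95, 96, 96]
225 [94, 100, 101] [94, 82, 77]
226 [94, 99, 99] [89, 56, 42]
227 [96, 94, 93] [88, 45, 25]
228 [96, 76, 66] [96, 70, 57]
229 [92, 50, 32] [107, 102, 93]
230 [88, 40, 16] [113, 115, 107]
231 [91, 56, 38] [112, 115, 107]
232 [103, 88, 74] [112, 115, 107]
233 [111, 109, 98] [112, 115, 107]
234 [113, 116, 108] [110, 110, 101]
235 [112, 115, 107] [102, 90, 79]
236 [112, 115, 106] [89, 58, 43]
237 [109, 111, 102] [76, 38, 21]
238 [105, 97, 87] [64, 42, 33]
239 [92, 66, 51] [61, 60, 59]
240 [78, 41, 23] [61, 68, 68]
241 [66, 39, 26] [62, 69, 69]
242 [59, 54, 51] [76, 83, 84]
243 [62, 67, 67] [101, 112, 112]
244 [60, 66, 67] [112, 123, 124]
```

Request:
send_rows:
  series:
    - [[0.5,0,0,1,0],[0.5,0,0,1,0],[0.5,0,0,1,0]]

```text
clock: 11.7
eef_pos: [608.9, 99.7, 219.3]
eef_rot: [3.14, -0.0, 1.547]
wrist_force: [-6.0, 1.1, 4.8]
finger_gap: 79.2
```

Request:
send_rows:
  series:
    - [[0.5,0,0,-0.4,0],[0.95,0,0,-0.4,0],[1,0,0,-0.4,0],[1,0,0,-0.4,0],[1,0,0,-15,0],[1,0,0,-40,0],[1,0,-10,-80,0]]

```text
clock: 12.4
eef_pos: [598.7, 99.8, 298.0]
eef_rot: [-3.139, 0.0, 1.547]
wrist_force: [0.5, 0.3, 0.3]
finger_gap: 94.3
```

```bash
python3 chuck.py 2>/dev/null | sed -n '15,25p'
python3 - <<'E'
from h import *
s=manip.read_state(); print(s['eef_pos'],s['wrist_force'])
E
```

```text
220 [133, 138, 139] [127, 133, 134]
221 [134, 139, 141] [111, 116, 117]
222 [135, 140, 142] [98, 102, 103]
223 [125, 131, 132] [94, 99, 100]
224 [107, 112, 113] [95, 97, 97]
225 [94, 100, 101] [93, 83, 78]
226 [94, 99, 99] [89, 56, 43]
227 [96, 94, 93] [88, 45, 26]
228 [96, 76, 66] [96, 71, 56]
229 [92, 50, 32] [108, 102, 93]
230 [88, 40, 16] [112, 115, 107]
[598.77753667  99.94134512 298.1938244 ] [-0.71502003 -0.27985745 -0.46462787]
```

Request:
send_rows:
  series:
    - [[0,0,-45,0,0],[0,0,-90,0,0],[0,-20,-130,0,-4],[0,-60,-145,0,-8],[0,-105,-145,10,-12],[0,-150,-145,30,-16],[0,-195,-145,50,-16],[0,-240,-145,75,-16],[0,-260,-145,95,-16],[0,-260,-145,95,-16]]
  newtons: 10

```text
clock: 13.65
eef_pos: [446.1, -158.2, 199.6]
eef_rot: [-3.137, -0.003, 1.823]
wrist_force: [0.2, 0.0, 0.4]
finger_gap: 17.3
```

Run:
```python
from h import *
s=manip.read_state(); print(s['eef_pos'],s['eef_rot'],s['wrist_force'])
c=manip.camera('wrist'); save(c,'w3')
im=c['img'].astype(int); r,g,b=im[...,0],im[...,1],im[...,2]
for nm,m in(('red',(r>110)&(g<75)&(b<75)),('green',(g>110)&(r<100)&(b<110))):
    n,l,st,ce=cv2.connectedComponentsWithStats(m.astype(np.uint8))
    for i in range(1,n):
        if st[i,4]>15: print(nm,st[i],ce[i].round(1),watz(c,s,ce[i],88 if nm=='red' else 44).round(1))
print([(d['rect'],d['conf']) for d in manip.find_in('switchbox',c)],[(d['rect'],d['conf']) for d in manip.find_in('toggle_tip',c)])
```

```text
[ 446.08264027 -158.17735396  199.61863774] [-3.13681962 -0.00347418  1.82315572] [0.23013557 0.00440575 0.3967474 ]
red [548 233   8  16  37] [551.2 241. ] [ 783.8 -115.3   88. ]
red [513 258   7  11  34] [516.2 263.3] [ 735.4 -154.6   88. ]
green [282 108  14  14 146] [288.2 114.5] [432.  -75.7  44. ]
[([257.3, 100.5, 56.7, 85.8], 0.92), ([400.0, 354.9, 24.2, 39.0], 0.31)] [([280.0, 144.7, 17.7, 14.3], 0.56)]
```

View pics/w3.png

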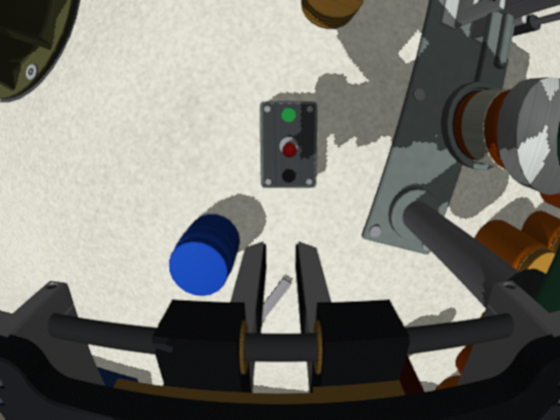

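The picture shows the switch squarely: ball at (289,151), green dot ahead at (288,115), black dot on the near side at (288,175). The blue jar is off to the left at (205,255).

Run:
```python
from h import *
s=manip.read_state(); c=manip.camera('wrist')
Q=R.from_euler('xyz',s['eef_rot']).as_matrix()
for n,uv,z in(('ball',(289,151),88),('gd',(288.2,114.5),44),('bd',(288.3,175.5),44),('box c',(289,144),44),('blue',(200,268),88)):
    p=watz(c,s,uv,z); print(n,p.round(1),'tool',(Q.T@(p-s['eef_pos'])).round(1))
```

```text
ball [ 442.4 -105.1   88. ] tool [ 50.6   7.6 115.3]
gd [434.4 -73.8  44. ] tool [ 82.8   7.8 159.3]
bd [ 450.7 -134.5   44. ] tool [ 20.    8.2 159.3]
box c [ 442.9 -102.7   44. ] tool [ 52.7   8.7 159.3]
blue [ 386.  -239.5   88. ] tool [-65.2 -81.  115.3]
```

Request:
send_rows:
  series:
    - [[0,8,7,30,0],[0,8,7,70,0],[0,8,7,100,0],[0,8,7,119,0],[0,8,7,119,0],[0,8,7,119,0]]

```text
clock: 14.45
eef_pos: [453.1, -146.5, 85.1]
eef_rot: [3.141, 0.001, 1.828]
wrist_force: [0.4, 0.2, 0.8]
finger_gap: 0.3
```

Request:
send_rows:
  series:
    - [[0,10,0,0,0],[0,20,0,0,0],[0,26,0,0,0],[0,31,0,0,0],[0,36,0,0,0],[0,36,0,0,0]]

```text
clock: 15.05
eef_pos: [443.3, -111.8, 84.1]
eef_rot: [3.141, 0.0, 1.827]
wrist_force: [0.6, -1.4, 0.8]
finger_gap: 0.5
```

Request:
send_rows:
  series:
    - [[0,3,0,0,0],[0,6,0,0,0],[0,8.5,0,0,0],[0,8.5,0,0,0],[0,8.5,0,0,0]]

```text
clock: 15.55
eef_pos: [441.1, -104.0, 84.0]
eef_rot: [-3.142, 0.0, 1.826]
wrist_force: [0.4, -2.8, -0.6]
finger_gap: 0.4
```

Run:
```python
from h import *
s=manip.read_state(); print(s['eef_pos'],s['wrist_force'])
c=manip.camera('wrist'); t=manip.camera('top'); a=manip.camera('scene')
z=lambda im,y,x,h,w:cv2.resize(im[y:y+h,x:x+w],(390,390),interpolation=2)
cv2.imwrite('pics/sw.png',cv2.cvtColor(np.hstack([z(c['img'],150,230,130,130),z(a['img'],160,256,50,50)]),cv2.COLOR_RGB2BGR))
im=a['img'].astype(int); m=(im[...,0]>95)&(im[...,1]<75)&(im[...,2]<75); m[:165]=0;m[205:]=0;m[:,:255]=0;m[:,300:]=0
print('scene red now',np.argwhere(m).mean(0)[::-1] if m.any() else None, m.sum())
B=np.array([440.8,-105.9]); 
for th in(0,.25,.35,.45):
    p=[B[0]-.25*43.5*np.sin(th),B[1]+.968*43.5*np.sin(th),44+43.5*np.cos(th)]; print(th,proj(a,p))
```

```text
[ 441.118796   -104.01995607   83.96417554] [ 0.44497694 -2.79755671 -0.56746255]
scene red now [282.25  180.125] 8
0 [[276.65927708 177.43256088]]
0.25 [[280.06285371 179.0555318 ]]
0.35 [[281.37515466 179.84196837]]
0.45 [[282.63795319 180.69456991]]
```

View pics/sw.png

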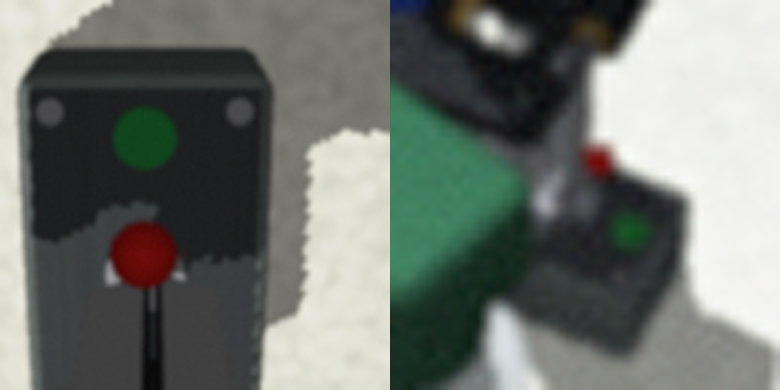

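Lever is over to the green side: ball against the closed fingertips at (145,255) left, and the scene position matches about 0.4 rad. Now I hold it.

Request:
send_rows:
  series:
    - [[0,0,0,0,0],[0,0,0,0,0],[0,0,0,0,0],[0,0,0,0,0],[0,0,0,0,0],[0,0,0,0,0],[0,0,0,0,0],[0,0,0,0,0],[0,0,0,0,0],[0,0,0,0,0]]

```text
clock: 16.7
eef_pos: [441.1, -103.9, 83.9]
eef_rot: [-3.142, -0.0, 1.826]
wrist_force: [0.1, -3.0, -0.7]
finger_gap: 0.3
```

Request:
send_rows:
  series:
    - [[0,0,0,0,0],[0,0,0,0,0],[0,-5,0,0,0],[0,-10,0,0,0],[0,-16,0,0,0],[0,-24,0,0,0],[0,-40,0,0,0],[0,-45,0,-20,0],[0,-45,0,-60,0],[0,-45,0,-110,0]]

```text
clock: 17.7
eef_pos: [451.8, -148.3, 194.1]
eef_rot: [-3.139, -0.002, 1.826]
wrist_force: [0.2, -0.3, -0.3]
finger_gap: 0.4
```

Request:
send_rows:
  series:
    - [[0,40,10,-10,2],[0,82,21,-20,4],[0,124,32,-20,6],[0,166,43,-20,8],[0,208,53,-20,10],[0,250,64,-20,12],[0,292,75,-20,14],[0,333,85,-20,16],[0,333,85,-20,16]]

```text
clock: 18.6
eef_pos: [450.7, 199.2, 213.7]
eef_rot: [-3.141, -0.0, 1.55]
wrist_force: [0.5, -0.1, 0.1]
finger_gap: 0.3
```

Request:
send_rows:
  series:
    - [[0,0,45,0,0],[0,0,90,10,0],[0,0,130,30,0],[0,0,155,60,0],[0,0,155,80,0],[0,0,155,80,0],[0,0,155,80,0]]

```text
clock: 19.3
eef_pos: [605.8, 191.6, 134.5]
eef_rot: [-3.142, 0.0, 1.547]
wrist_force: [-0.7, -0.0, 1.4]
finger_gap: 0.6
```

Run:
```python
from h import *
s=manip.read_state(); print(s['eef_pos'],s['eef_rot'],s['wrist_force'])
c=manip.camera('wrist'); save(c,'w4')
im=c['img'].astype(int); r,g,b=im[...,0],im[...,1],im[...,2]
n,l,st,ce=cv2.connectedComponentsWithStats(((r>100)&(g<70)&(b<70)).astype(np.uint8))
for i in range(1,n):
    if st[i,4]>40: print(st[i],ce[i].round(1),watz(c,s,ce[i],64).round(1))
```

```text
[605.84693887 191.61905476 134.52466376] [-3.14153776e+00  2.05248010e-05  1.54670831e+00] [-0.65502031 -0.04172141  1.44156455]
[479  11  62  62 907] [507.2  55.6] [806.6 336.8  64. ]
[509 102  21  55 298] [514.7 132.4] [816.7 268.5  64. ]
[471 188  54  55 513] [503.4 216.4] [814.6 189.9  64. ]
[ 267  200   37   34 1200] [285.4 216.9] [609.9 195.7  64. ]
[483 269  12  34 154] [487.3 286. ] [813.  115.9  64. ]
[464 345   7  14  51] [466.5 350.6] [811.9  30.4  64. ]
```

View pics/w4.png

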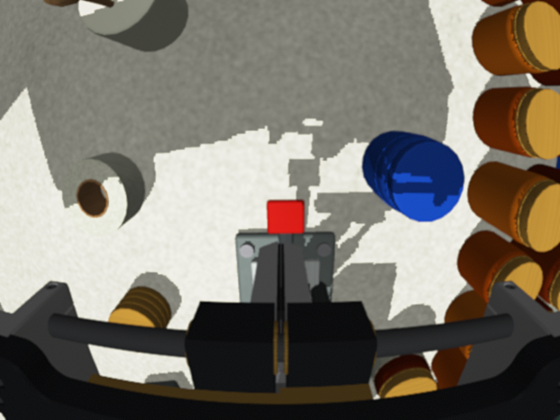

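The tab is at (285,217) in the picture, (610,195.5) in the world, clear for the closed fingertips; the blue jar is well to the right.

Request:
send_rows:
  series:
    - [[0,6,4,20,0],[0,6,4,40,0],[0,6,4,55,0],[0,6,4,62,0],[0,6,4,69,0],[0,6,4,76,0],[0,6,4,79.5,0],[0,6,4,79.5,0],[0,6,4,79.5,0],[0,6,4,79.5,0]]

```text
clock: 20.35
eef_pos: [610.0, 198.6, 55.0]
eef_rot: [3.141, -0.0, 1.547]
wrist_force: [1.0, 2.3, 2.5]
finger_gap: 0.3
```

Request:
send_rows:
  series:
    - [[0,0,0,0,0],[0,0,0,0,0],[0,0,0,0,0],[0,0,0,0,0],[0,0,0,0,0],[0,0,0,0,0],[0,0,0,0,0],[0,0,0,0,0],[0,0,0,0,0],[0,0,0,0,0]]

```text
clock: 21.35
eef_pos: [609.6, 198.4, 54.4]
eef_rot: [-3.142, 0.0, 1.547]
wrist_force: [1.7, 1.3, 2.6]
finger_gap: 0.5
```

```bash
python3 look.py dn scene0
python3 - <<'E'
from h import *
a=manip.camera('scene')
for t in('lift_grip','pawl_tab'): print(t,[(np.round(d['rect']),d['conf']) for d in manip.find_in(t,a)][:2])
E
```

```text
[609.64409022 198.39437991  54.43545771] [1.67474641 1.31233698 2.564149  ] 21.35
lift_grip [(array([242., 236.,  62.,  35.]), 0.88), (array([245., 204.,  28.,  26.]), 0.37)]
pawl_tab [(array([242., 237.,  63.,  33.]), 0.44)]
```

View pics/m_dn.png

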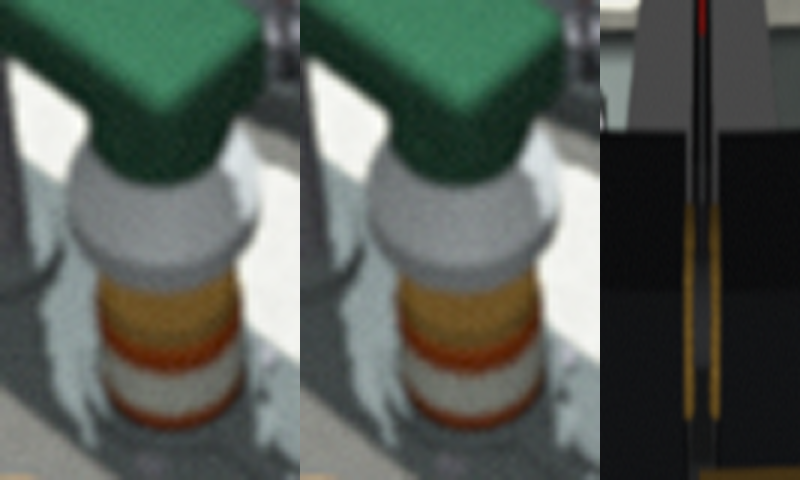

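The jar, lid and chuck (middle) match the start picture (left): the lift is down and the jar stands in its nest. I release the pawl slowly and back off.

Request:
send_rows:
  series:
    - [[0,0,0,0,0],[0,0,0,0,0],[0,0,0,-6,0],[0,0,0,-12,0],[0,0,0,-18,0],[0,0,0,-26,0],[0,0,0,-50,0],[0,0,0,-90,0],[0,10,-40,-120,0],[0,10,-80,-120,0]]

```text
clock: 22.6
eef_pos: [530.2, 211.1, 178.3]
eef_rot: [3.136, -0.002, 1.547]
wrist_force: [-0.0, 0.4, 0.7]
finger_gap: 0.3
```

Request:
send_rows:
  series:
    - [[0,0,-45,0,0],[0,0,-90,0,0],[0,0,-130,0,0],[0,0,-130,0,0],[0,0,-130,0,0]]

```text
clock: 23.1
eef_pos: [400.0, 213.6, 175.3]
eef_rot: [3.14, -0.001, 1.548]
wrist_force: [1.3, -0.0, 0.4]
finger_gap: 0.3
```

Run:
```python
from h import *
s=manip.read_state(); print(s['eef_pos'],s['wrist_force'],s['clock'])
a=manip.camera('scene'); t=manip.camera('top'); save(t,'tE')
r0=cv2.imread('pics/scene0.png')[...,::-1]; t0=cv2.imread('pics/top0.png')[...,::-1]
z=lambda im,y,x,h,w:cv2.resize(im[y:y+h,x:x+w],(400,300),interpolation=2)
cv2.imwrite('pics/end.png',np.vstack([np.hstack([z(r0,130,200,180,240),z(a['img'],130,200,180,240)]),np.hstack([z(t0,90,90,210,400),z(t['img'],90,90,210,400)])])[...,::-1])
```

```text
[399.96330067 213.56346206 175.27088935] [ 1.34553428 -0.02043037  0.42625467] 23.1
```

View pics/end.png

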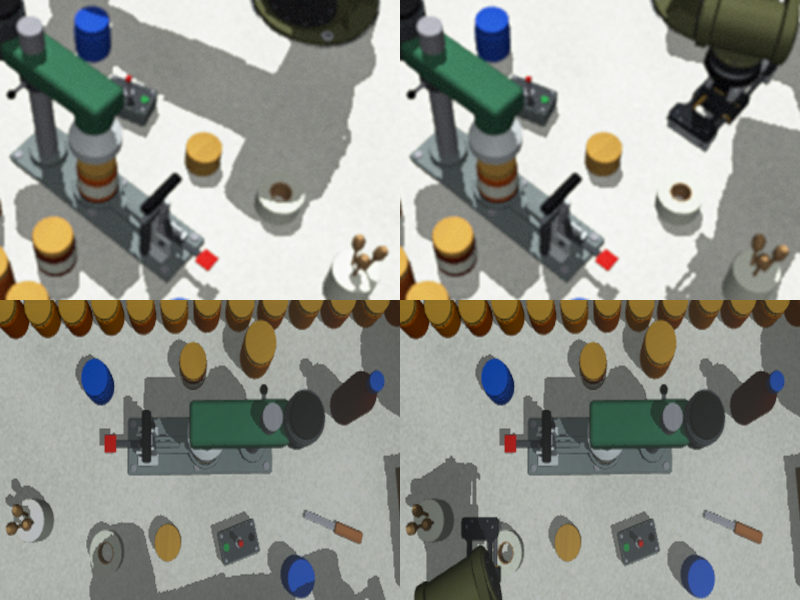

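Everything matches the start: grip, tab and jar are back, the lever is centred, the bystanders are unmoved and the arm is clear. Handing in.

```bash
python3 -c "
from cell import manip; print(manip.sign_off())"
```

```text
the job is handed in; nothing more can be done
None
```

The job was done in the order asked and handed in at about 23 s on the clock.

- **Lift:** I ratcheted it up seven clicks by the T-grip. The force and the camera showed the lid meeting the chuck at about 56–57 mm of lift. Six clicks would have left the chuck pushed up only about 3 mm, so I took the seventh. It then stood on the pawl, with the gripper off, with the chuck up about 13–14 mm as measured in the scene camera, good to about 1–2 mm.
- **Switch:** I held the lever over to the green side at about 0.4 rad (2.8–3 N) for about 1.5 s. I then let it back slowly, and it ended centred. It was not pushed towards the black side.
- **Pawl:** I held the tab about 17 mm down for nearly 2 s. The lift sank to its stop and the jar stood in its nest. I released the pawl after that.

In the last pictures the grip, tab, jar, chuck, lever and everything else on the bench stood as they did at the start, with the arm clear of everything. One reading disagreed on the way: at the fourth and fifth clicks the force rose slightly, but the camera showed the chuck had not moved at the fifth, so I did not count it as contact. No check failed.

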